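# Clear the viewing box and hold its flap at the pointer

## Task

A chip case has been left lying on the flap of the viewing box: first take it off and lay it flat on the notebook, with the flap still shut. Then lift the flap by its bar handle until it stands in line with the pointer arm at the box's side, and hold it there, because it would fall shut: the job finishes with the gripper still holding the flap still at that angle. Leave the pointer as it is set, and do not knock the other things about.

Things in the scene. Friction and masses are not known exactly. Their poses are not given: they have to be found in the camera images.
- viewing_box: White box fixed to the bench, 156 (x) x 150 (y) x 90 mm, open on top under a hinged flap. Origin: centre of its underside; x points to the hinge side (away from the robot), y to its left. At its right side (y = -86 mm) stands the pointer's steel guide arc, 115 mm radius about the hinge. Left of the box (world x > 0.47, y > -0.16) is a tall fixed instrument: swing past it close in.
- flap (a joint): Angle of the flap in rad: 0 shut (level, resting on the box), growing as its front edge is lifted about the level hinge at the far top edge of the box, 1.4 at most. The flap is 158 x 150 x 6 mm, an aluminium frame round a clear pane, 0.35 kg; its top is 97 mm above the bench when shut. Nearly frictionless: it falls shut when let go.
- flap_hinge (a point): Middle of the flap's hinge axis, 78 mm behind the box's middle and 94 mm above the bench; the axis runs along the box's y. The pointer turns about the same axis.
- flap_handle (a point): Middle of the flap's steel bar handle: a round bar 12 mm thick, 104 mm long, parallel to the hinge, 194 mm from the hinge axis and 36 mm beyond the flap's front edge, carried by two 8 mm arms 46 mm either side of the middle, so that there is a gap of 30 mm between bar and edge. Moves with the flap; its x axis points along the flap from the handle to the hinge (so the handle lies 94 mm above the bench when shut).
- pointer (a joint): Angle in rad at which the pointer arm is set, on the same scale as the flap: the flap is in line with the pointer when both joints have the same value. Stiff, and to be left alone.
- pointer_tip (a point): Centre of the round knob (22 mm across, 14 mm long) at the tip of the pointer: a dark flat steel arm at the right side (-y) of the box, 96 mm from the box's middle, its tip 163 mm from the hinge axis. Its x axis points along the arm from the tip to the hinge.
- chip_case: Dark grey flat case, 44 (x) x 62 (y) x 14 mm high, 40 g, loose, lying on the flap. Origin: about the centre of its underside. Grip it across the 42 mm of its x.
- notebook: Purple spiral notebook, 148 (x) x 109 (y) x 14 mm, lying loose on the bench. Origin: centre of its underside.
- tape_roll: Bystander: roll of beige tape lying flat, 104 mm across, 25 mm high. Origin: centre of its underside.
- beaker: Bystander: small glass beaker, 46 mm across, 60 mm high. Origin: centre of its underside.
- small_bottle: Bystander: small white bottle with a screw cap, 48 mm across, 98 mm high. Origin: centre of its underside.
- marker_pen: Bystander: capped marker pen lying on the bench, 12 x 135 (y) x 14 mm. Origin: its middle, at its underside.

How it is judged:
By the outcome, as a careful person would: the job done as asked, in the order asked, and still so for the second after the job is handed in, while the arm keeps its last pose, push and grip.
It also fails if it takes over 58 s, if anything falls off the work surface, if the arm or the gripper's body presses on something with over 40 N, if the wrist force passes 120 N, or if a joint passes its speed limit or range.

## Robot

A 6-joint arm with a two-finger parallel gripper is mounted at the origin on a cart in front of the work surface, level with it; the furniture and walls round the work are solid. World frame = base frame: x ahead of the robot, y to its left, z up, the work surface at z = 0. Lengths are in m, angles in rad, forces in N, time in s.
With the tool pointing down it reaches from about 0.375 to 0.9 m from the base axis. Payload 3.1 kg.
Tool frame: the origin (TCP) lies on the centre line of the jaws, within the pads' length; the fingertips stand robot.tip_reach ahead of it and the grasp point (between the pads) is the TCP (robot.tip_reach is the distance from the TCP to the fingertips, in m); z points along the fingers, y is the direction in which the jaws open and shut (so a half turn about z gives the same grasp; the last joint's range is limited). The gripper opens to 87 mm and grips with 3 to 60 N. Pads are 19 mm wide; open, the fingers measure 117 mm over their backs; the gripper's body (75 mm by 190 mm) begins 51 mm behind the grasp point.
Start: joints at [1.139, 0.527, 1.433, -0, 1.181, -0.178], TCP at [0.157, 0.605, 0.242] pointing down, gripper open.
Joint ranges: [-3.08, 3.08], [-0.75, 2.2], [0.22, 2.44], [-1.43, 4.57], [0, 2.65], [-2.85, 2.85]. Speed limits (rad/s): [2.79, 2.79, 3.14, 3.14, 3.14, 3.14].

## Interface

Orientations are given as a unit quaternion [x, y, z, w].
In Python, from rig import telemetry, viewer, robot gives the robot as it stands. The module is installed in compiled form; this text tells all that it offers.
- The arm moves only by the tool step_arm, never from a script. Its argument "targets" is a list of rows, each an object of numbers: "dx", "dy", "dz": the shift along the tool's x, y, z in m; "rx", "ry", "rz": the turn, a rotation vector about the tool's x, y, z in degrees. In form: [{"dx": .., "dy": .., "dz": .., "rx": .., "ry": .., "rz": ..}, ...]. A call has exactly 5 rows; each row is the pose to reach, as a shift and turn from the pose measured when the call began, along the tool's axes at that moment; what a row does not reach only later rows make up. A row lasts 1/8 s, in which the tool goes at most 62.5 mm and 10.7 degrees, less where a joint would pass 70% of its speed; a pose out of reach is approached as far as the arm can. A call with a gripper value outside its range is refused whole. "gripper" is the opening, from 0 (shut) to 1 (fully open), set as the call begins (left out, the last holds). The fingers move at their own pace and stop on an object; "force" is the grip in N (left out, the last holds). Time passes only in rows, so rows that repeat a pose let the fingers close, or fill a call up. It gives the time, the measured TCP pose, the force and the opening at its end, in the units of the state.
- telemetry.get_obs(): the state, without advancing time (a new reading comes with each control period).
- viewer.camera(name): name is "scene" or "top" or "wrist"; returns a dict with "img" (420x560x3 uint8, blue, green, red), "depth" (420x560 float32, m along the optical axis (not along the pixel's ray), 0 where there is no reading), "K" (3x3 intrinsics, pixels), "R" (3x3) and "t" (3): a world point X has camera coordinates R X + t. Camera axes: x right, y down, z forward; pixel columns grow to the right and rows downward; lengths in m; the calibration is good to about 2 mm. A picture is of the moment at which its call begins.
- robot.hand_in(): hands the job in, once; it reports no verdict.
The state is a dict: "time": time; "q": joint angles; "joint_velocities": joint speeds; "joint_torque": joint torques, N m; "position": TCP position; "tool_rot": TCP orientation; "ft_force": force on the tool from outside, world axes, zero at the start; "moment": the same for the moment, N m; "grip_width": finger opening in m.
Only numpy, scipy, OpenCV 4.12 (cv2) and the standard library are available. Lean on these libraries where they do the work, as an engineer would, in place of code of your own. Each camera call takes 0.05 s, during which the arm holds its last target.

## Working session

There is one attempt and no reset: what is moved stays moved. The work goes in short steps, Python scripts to look and compute and a tool call to move; the robot and the scene stay as the last step left them, time stands still between calls to the robot, and variables do not carry over. Pictures are saved under pics/ and viewed, and the job is handed in when it is done.

Besides the shell and the picture viewer there is one more tool, called after "Request:" as a command line: name --argument value ..., lists and objects as JSON in quotes. step_arm: Moves the arm, as the interface text tells. Its arguments: {"type":"object","properties":{"targets":{"type":"array"},"gripper":{"type":"number"},"force":{"type":"number"}},"required":["targets"]}

```bash
mkdir -p pics
cat > h.py <<'E'
import numpy as np, cv2
from rig import telemetry, viewer, robot
def cam(n,save=None):
    c=viewer.camera(n)
    if save: cv2.imwrite('pics/'+save,c['img'])
    return c
def cloud(c):
    d=c['depth'];h,w=d.shape
    u,v=np.meshgrid(np.arange(w),np.arange(h))
    K=c['K'];P=np.stack([(u-K[0,2])/K[0,0]*d,(v-K[1,2])/K[1,1]*d,d],-1)
    return (P-c['t'])@c['R']   # R^T (P-t)
def proj(c,X):
    p=c['K']@(c['R']@np.array(X)+c['t']);return p[:2]/p[2]
E
python3 - <<'E'
from h import *
np.set_printoptions(precision=4,suppress=True)
print(telemetry.get_obs(),robot.tip_reach)
for n in ['scene','top','wrist']:
    c=cam(n,n+'0.png'); print(n,(-c['R'].T@c['t']),c['K'][0,0],(c['depth']>0).mean())
    np.savez(n+'0.npz',**c)
E
```

```text
{'time': 0.0, 'q': array([ 1.1385,  0.5285,  1.4339, -0.    ,  1.1814, -0.1785]), 'joint_velocities': array([ 0.0008, -0.0016, -0.0022, -0.0013, -0.0006,  0.0014]), 'joint_torque': array([  0.0005, -44.0045, -17.6592,   0.0634,   0.0583,  -0.0002]), 'position': array([0.1566, 0.6043, 0.2406]), 'tool_rot': array([ 0.1266,  0.992 , -0.0011, -0.0003]), 'ft_force': array([ 0.3753, -0.3941,  0.3387]), 'moment': array([ 0.012 , -0.0338,  0.0094]), 'grip_width': 0.08692465610877124} 0.019
scene [ 0.104  -1.0562  0.6651] 538.725315262147 0.9959523809523809
top [ 0.5024 -0.3148  0.9655] 485.8983191309064 0.9958715986394557
wrist [0.0773 0.6257 0.3847] 304.0692220939376 0.9960841836734694
```

View pics/scene0.png

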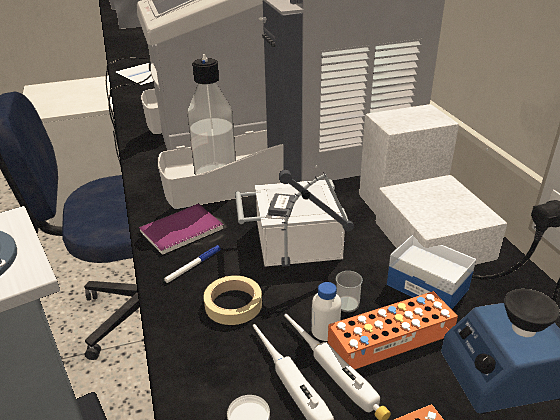

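View pics/top0.png

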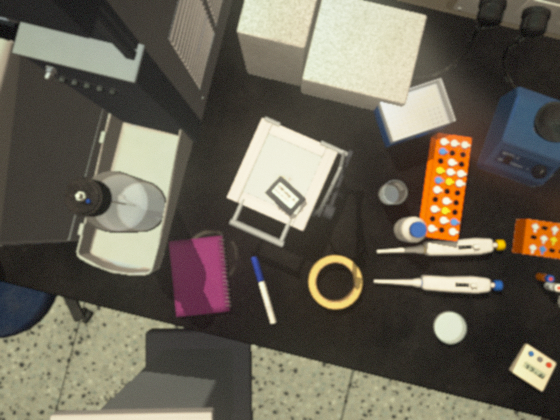

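View pics/wrist0.png

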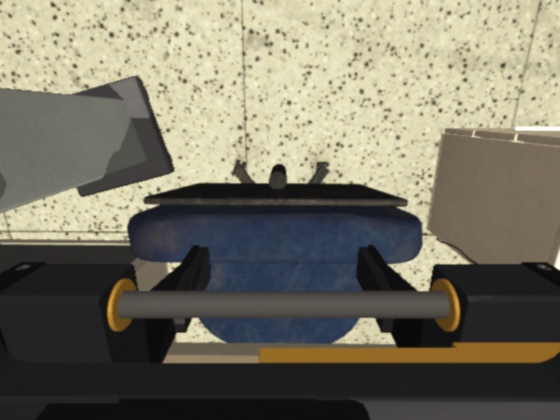

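The scene view shows the box at (300,230) with the case on the flap at (283,205). The pointer runs from a knob at (286,177) to the hinge at (350,228). The notebook is at (183,228), and the tape, beaker, bottle and pen are nearby. The top view shows the case at (286,196), the handle bar from (233,222) to (283,242), and the notebook at (199,276). The wrist view shows only the floor and a chair.

Run:
```python
from h import *
np.set_printoptions(precision=4,suppress=True)
c=dict(np.load('top0.npz'));P=cloud(c);z=P[...,2];
s=dict(np.load('scene0.npz'));S=cloud(s)
# box/flap region top view
hsv=cv2.cvtColor(c['img'],cv2.COLOR_BGR2HSV)
def rect(m,name):
    m=m.astype(np.uint8)
    n,l,st,_=cv2.connectedComponentsWithStats(m)
    i=1+np.argmax(st[1:,4]); mm=l==i
    xy=P[mm]; r=cv2.minAreaRect(xy[:,:2].astype(np.float32)*1000)
    print(name,mm.sum(),r,'z med',np.median(xy[:,2]),xy.min(0),xy.max(0)); return mm
roi=np.zeros(z.shape,bool); roi[110:250,225:355]=1
print('flap z',np.percentile(z[roi],[5,25,50,75,95]))
rect(roi&(abs(z-.097)<.006),'flap')
rect(roi&(z>.104)&(z<.118),'case')
roi2=np.zeros(z.shape,bool); roi2[225:325,160:240]=1
rect(roi2&(hsv[...,0]>135)&(hsv[...,0]<175)&(hsv[...,1]>80),'notebook')
for p in [(286,196),(257,232),(235,220),(283,241),(199,276),(327,190),(345,155)]: print(p,P[p[1],p[0]])
big=cv2.resize(c['img'][100:330,150:420],None,fx=2.9,fy=2.6,interpolation=cv2.INTER_CUBIC);cv2.imwrite('pics/topz.png',big)
big=cv2.resize(s['img'][150:280,210:370],None,fx=5,fy=4.6,interpolation=cv2.INTER_CUBIC);cv2.imwrite('pics/scz.png',big)
```

```text
flap z [-0.0019  0.0002  0.0035  0.0977  0.112 ]
flap 7143 ((585.1032104492188, -310.49151611328125), (175.00201416015625, 209.13720703125), 65.30987548828125) z med 0.09740089649312464 [ 0.4754 -0.4331  0.0912] [ 0.7082 -0.2067  0.103 ]
case 808 ((565.0032958984375, -309.9190368652344), (60.901214599609375, 42.95075225830078), 46.71092224121094) z med 0.11084633104024445 [ 0.5316 -0.3446  0.1059] [ 0.5995 -0.2759  0.1159]
notebook 4221 ((420.86639404296875, -201.05296325683594), (156.34239196777344, 239.0646209716797), 4.296554088592529) z med 0.011544112135558096 [ 0.336  -0.3148 -0.0037] [ 0.5024 -0.0777  0.9655]
(286, 196) [ 0.5635 -0.3129  0.1116]
(257, 232) [ 0.5012 -0.26    0.101 ]
(235, 220) [ 0.5233 -0.2212  0.1005]
(283, 241) [ 0.4843 -0.3059  0.0994]
(199, 276) [ 0.4174 -0.1394  0.0122]
(327, 190) [ 0.5815 -0.3941  0.004 ]
(345, 155) [ 0.6362 -0.4202  0.0972]
```

View pics/topz.png

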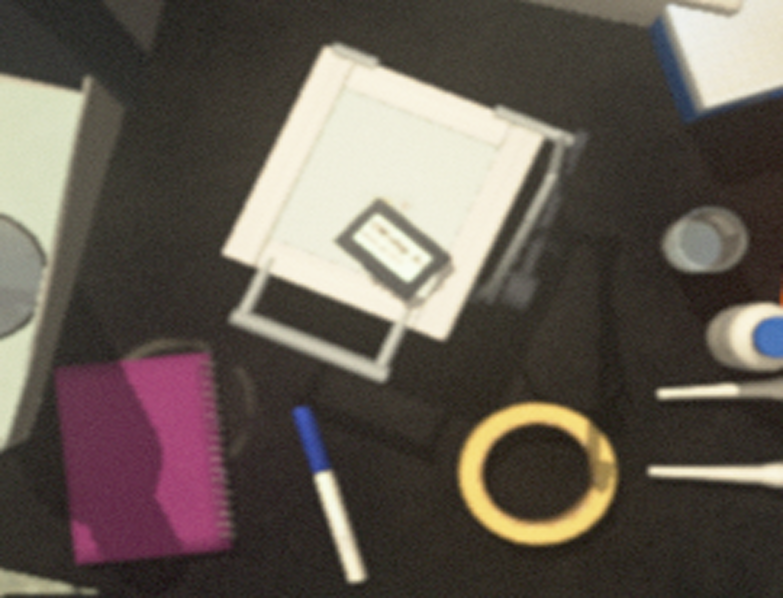

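View pics/scz.png

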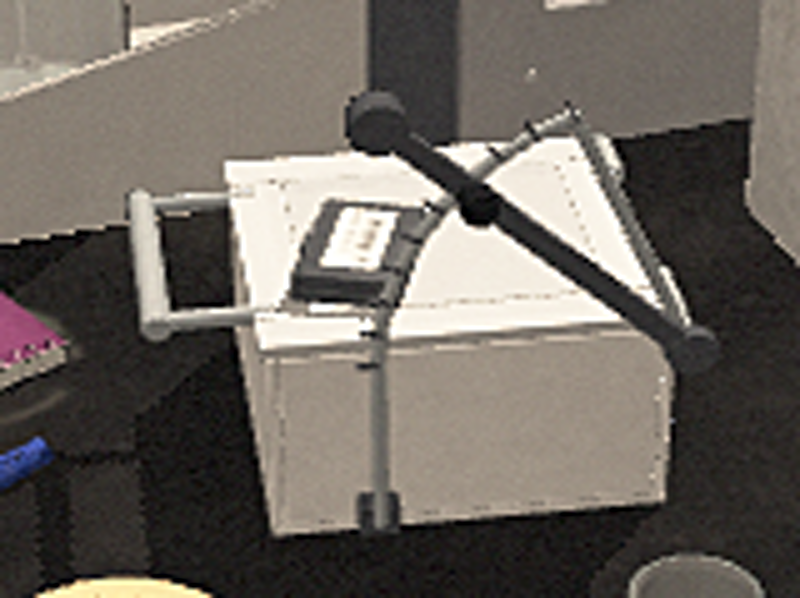

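```bash
cat > m.py <<'E'
from h import *
np.set_printoptions(precision=4,suppress=True)
def boxpose(c):
    P=cloud(c);z=P[...,2]
    roi=np.zeros(z.shape,bool); roi[110:250,225:355]=1
    g=c['img'].min(-1)
    m=(roi&(abs(z-.097)<.005)&(g>140)).astype(np.uint8)
    m=cv2.morphologyEx(m,cv2.MORPH_OPEN,np.ones((5,5)))
    n,l,st,_=cv2.connectedComponentsWithStats(m); i=1+np.argmax(st[1:,4])
    pts=P[l==i][:,:2]
    return pts,cv2.minAreaRect(pts.astype(np.float32)*1000)
if __name__=='__main__':
    c=dict(np.load('top0.npz'));P=cloud(c);z=P[...,2]
    pts,r=boxpose(c);print(r,cv2.boxPoints(r))
    # bar points: z 0.09..0.103 and in front of flap
    a=np.radians(-24.7);
    roi=np.zeros(z.shape,bool); roi[215:248,225:290]=1
    m=roi&(z>.09)&(z<.106)&(c['img'].min(-1)>90)
    q=P[m]
    ctr=np.array(r[0])/1000
    for yaw in np.radians(np.arange(-27,-21,.5)):
        R=np.array([[np.cos(yaw),np.sin(yaw)],[-np.sin(yaw),np.cos(yaw)]])
        p=(pts-ctr)@R.T; b=(q[:,:2]-ctr)@R.T; b=b[b[:,0]<-.1]
        print(np.degrees(yaw),p.min(0),p.max(0),'bar',b.min(0),b.max(0),len(b),np.polyfit(b[:,1],b[:,0],1))
E
python3 m.py
```

```text
((605.3680419921875, -307.4085693359375), (152.4121856689453, 162.7820587158203), 65.48030090332031) [[ 499.691  -342.9645]
 [ 647.7932 -410.5201]
 [ 711.0451 -271.8526]
 [ 562.9429 -204.2971]]
-27.0 [-0.0835 -0.0766] [0.0845 0.0782] bar [-0.1229 -0.0552] [-0.1006  0.0479] 427 [-0.0339 -0.1147]
-26.5 [-0.0831 -0.076 ] [0.0839 0.0776] bar [-0.1226 -0.0542] [-0.1002  0.0489] 429 [-0.0281 -0.1146]
-26.0 [-0.0827 -0.0754] [0.0833 0.077 ] bar [-0.1223 -0.0532] [-0.1006  0.05  ] 429 [-0.0196 -0.1146]
-25.5 [-0.0822 -0.0749] [0.0826 0.0764] bar [-0.122  -0.0522] [-0.1003  0.051 ] 431 [-0.014  -0.1145]
-25.0 [-0.0818 -0.0756] [0.082  0.0763] bar [-0.1218 -0.0512] [-0.1005  0.0521] 431 [-0.0055 -0.1145]
-24.5 [-0.0814 -0.0762] [0.0814 0.0762] bar [-0.1218 -0.0503] [-0.1001  0.0531] 433 [ 0.0001 -0.1144]
-24.000000000000004 [-0.0809 -0.0769] [0.082  0.0768] bar [-0.122  -0.0493] [-0.1001  0.0541] 433 [ 0.0056 -0.1144]
-23.5 [-0.081  -0.0775] [0.0825 0.0775] bar [-0.1223 -0.0483] [-0.1001  0.0551] 434 [ 0.0126 -0.1144]
-23.0 [-0.0816 -0.0782] [0.083  0.0781] bar [-0.1227 -0.0473] [-0.1003  0.0562] 433 [ 0.0198 -0.1144]
-22.5 [-0.0822 -0.0788] [0.0836 0.0787] bar [-0.123  -0.0462] [-0.1002  0.0572] 433 [ 0.0253 -0.1144]
-22.0 [-0.0827 -0.0794] [0.0841 0.0793] bar [-0.1233 -0.0452] [-0.1001  0.0582] 434 [ 0.0323 -0.1144]
-21.5 [-0.0833 -0.08  ] [0.0846 0.0798] bar [-0.1237 -0.0442] [-0.1001  0.0592] 434 [ 0.0378 -0.1144]
```

```bash
cat > p.py <<'E'
from h import *
np.set_printoptions(precision=4,suppress=True)
s=dict(np.load('scene0.npz'));S=cloud(s)
yaw=np.radians(-24.6);ctr=np.array([.6053,-.3074])
R=np.array([[np.cos(yaw),np.sin(yaw)],[-np.sin(yaw),np.cos(yaw)]])
B=(S[...,:2]-ctr)@R.T; xb,yb=B[...,0],B[...,1]; zb=S[...,2]
dark=s['img'].max(-1)<75
roi=np.zeros(dark.shape,bool);roi[165:235,270:360]=1
m=roi&dark&(yb<-.08)&(yb>-.115)&(zb>.08)
print(m.sum())
X=xb[m]-.078;Z=zb[m]-.094
rho=np.hypot(X,Z);ang=np.arctan2(Z,-X)
for lo,hi in [(.0,.02),(.03,.05),(.05,.07),(.07,.09),(.09,.105),(.125,.14),(.14,.152),(.152,.18)]:
    k=(rho>lo)&(rho<hi)
    if k.sum(): print(lo,hi,k.sum(),np.median(ang[k]),np.median(yb[m][k]),(ang[k].min()+ang[k].max())/2)
print(rho.max())
# rays on plane y_b
def ray(u,v,yp):
    d=s['R'].T@np.linalg.inv(s['K'])@np.array([u,v,1]);o=-s['R'].T@s['t']
    ob=np.r_[R@(o[:2]-ctr),o[2]];db=np.r_[R@d[:2],d[2]]
    t=(yp-ob[1])/db[1];return ob+t*db
# knob by ray: 2D mask ray-cast
vs,us=np.nonzero(m)
Q=np.array([ray(u,v,-.098) for u,v in zip(us,vs)]);X=Q[:,0]-.078;Z=Q[:,2]-.094
rho=np.hypot(X,Z);ang=np.arctan2(Z,-X)
for lo,hi in [(.03,.05),(.05,.07),(.07,.09),(.09,.105),(.125,.14),(.14,.15),(.15,.18)]:
    k=(rho>lo)&(rho<hi)
    if k.sum(): print('ray',lo,hi,k.sum(),np.median(ang[k]),(ang[k].min()+ang[k].max())/2)
# dark line fit in image between hub and knob -> angle
k=(rho>.03)&(rho<.14)
l=cv2.fitLine(np.c_[X[k],Z[k]].astype(np.float32),cv2.DIST_HUBER,0,.01,.01).ravel();print('line',l,np.arctan2(abs(l[1]),abs(l[0])), 'dist of hinge',l[0]*l[3]-l[1]*l[2])
E
python3 p.py
```

```text
614
0.0 0.02 94 0.6162207905882443 -0.1005304737805996 -0.043698043940820996
0.03 0.05 48 0.7962766040905087 -0.09919320524183818 0.880597756122818
0.05 0.07 49 0.7849356587130132 -0.09936060713023016 0.7869531551060787
0.07 0.09 52 0.7950384421314824 -0.09986170288342036 0.9269873301324767
0.09 0.105 35 0.7904405999897549 -0.09956692065163948 0.9402479853780655
0.125 0.14 43 0.7859550228577757 -0.0998476237152671 0.7816146945364619
0.14 0.152 29 0.7813687607118476 -0.09961372843683927 0.780326575387021
0.152 0.18 123 0.7800340242555261 -0.10353329540043985 0.7806311179406851
0.17562785215902393
ray 0.03 0.05 47 0.7892408288774564 0.8798771208885225
ray 0.05 0.07 48 0.7833223592084628 0.7879476382890287
ray 0.07 0.09 52 0.780165108267425 0.9290060179289261
ray 0.09 0.105 41 0.7793246668224407 0.935227981144048
ray 0.125 0.14 48 0.7793909810166672 0.7317844496733089
ray 0.14 0.15 25 0.7794221847659418 0.7781942818490972
ray 0.15 0.18 124 0.7718921574051409 0.7801771156386027
line [ 0.7247 -0.6891 -0.0588  0.0569] 0.7602181 dist of hinge 0.0006867461
```

The pointer reads about 0.78 rad and the box yaw about -24.6°. The case's long axis lies at about 47° in the world frame. Next I check the notebook's shape and where the tall instrument's edge runs.

```bash
cat > w.py <<'E'
from h import *
from scipy.spatial.transform import Rotation as Ro
np.set_printoptions(precision=4,suppress=True)
CTR=np.array([.6053,-.3074]);YAW=-24.6
def down(ang,lean=0):  # tool x at world angle ang, z down; lean: top leans toward robot (rot so tool z tips toward +tool y)
    R=Ro.from_euler('z',ang,degrees=True)*Ro.from_euler('x',180,degrees=True)
    return R*Ro.from_euler('x',-lean,degrees=True)
def rel(p,R):
    o=telemetry.get_obs();R0=Ro.from_quat(o['tool_rot'])
    d=R0.inv().apply(np.array(p)-o['position']);rv=np.degrees((R0.inv()*R).as_rotvec())
    print('now',o['position'],'q',o['q'],'d mm',d*1000,'rv',rv,'n rows',np.linalg.norm(d)/.0625,np.linalg.norm(rv)/10.7)
E
python3 - <<'E'
from w import *
c=dict(np.load('top0.npz'));P=cloud(c);z=P[...,2]
hsv=cv2.cvtColor(c['img'],cv2.COLOR_BGR2HSV)
roi2=np.zeros(z.shape,bool); roi2[225:325,160:240]=1
m=roi2&(hsv[...,0]>135)&(hsv[...,0]<175)&(hsv[...,1]>80)&(abs(z-.014)<.008)
m=cv2.morphologyEx(m.astype(np.uint8),cv2.MORPH_OPEN,np.ones((3,3)))>0
r=cv2.minAreaRect(P[m][:,:2].astype(np.float32)*1000);print(r,np.median(z[m]))
for s in ['top0','scene0']:
    P=cloud(dict(np.load(s+'.npz'))).reshape(-1,3);P=P[(P[:,2]<.95)]
    for x0 in np.arange(.38,.66,.03):
        k=(P[:,0]>x0)&(P[:,0]<x0+.03)&(P[:,2]>.05)&(P[:,1]>-.22)&(P[:,1]<.4)
        if k.any(): print(s,round(x0,2),'ymin',P[k,1].min(),'zmax',P[k,2].max(),'min y z>.2',P[k&(P[:,2]>.2)][:,1].min() if (k&(P[:,2]>.2)).any() else None)
E
```

```text
((417.9727783203125, -138.24163818359375), (148.20379638671875, 105.6185531616211), 4.851128101348877) 0.011631009354239968
top0 0.41 ymin -0.067486056220002 zmax 0.08903359898956531 min y z>.2 None
top0 0.44 ymin -0.07620298402156579 zmax 0.08900418329069018 min y z>.2 None
top0 0.47 ymin -0.08389929154743293 zmax 0.3233535538100357 min y z>.2 0.0655156101088435
top0 0.5 ymin -0.21948210347214042 zmax 0.35019965898470207 min y z>.2 -0.07908943665614766
top0 0.53 ymin -0.21958956172739605 zmax 0.3631630601239671 min y z>.2 -0.08733212201533062
top0 0.56 ymin -0.21998534429928362 zmax 0.37742324570526153 min y z>.2 -0.0862565133991815
top0 0.59 ymin -0.2199697413055405 zmax 0.38965880846984563 min y z>.2 -0.07155725214843424
top0 0.62 ymin -0.12505581455291945 zmax 0.4062986462594006 min y z>.2 0.017065547703422647
top0 0.65 ymin -0.15392777441806346 zmax 0.6278167114863369 min y z>.2 -0.15392777441806346
scene0 0.41 ymin -0.07283346627926846 zmax 0.08833186779345678 min y z>.2 None
scene0 0.44 ymin -0.080029481211523 zmax 0.08660349768597375 min y z>.2 None
scene0 0.47 ymin -0.08970032632269698 zmax 0.3717002797438048 min y z>.2 0.05357178583513279
scene0 0.5 ymin -0.21997713824153955 zmax 0.3812400213695863 min y z>.2 -0.08299797996670548
scene0 0.53 ymin -0.21979149712665363 zmax 0.3900753280702171 min y z>.2 -0.09038356379488892
scene0 0.56 ymin -0.2198386347787156 zmax 0.39900655399394336 min y z>.2 -0.08859264592931206
scene0 0.59 ymin -0.12108120740385513 zmax 0.40813688891254674 min y z>.2 -0.06609348983764382
scene0 0.62 ymin -0.1293135013424008 zmax 0.4103525227901075 min y z>.2 0.013897824009402178
scene0 0.65 ymin -0.14572177237260572 zmax 0.41229329301883744 min y z>.2 -0.14572177237260572
```

```bash
python3 -c "
from w import *
rel([.30,.36,.30],down(180))
print(down(165.4).as_quat())"
```

```text
now [0.1567 0.6045 0.2408] q [ 1.1385  0.5283  1.4336 -0.0001  1.1814 -0.1785] d mm [-200.0753 -200.764   -58.9492] rv [ -0.0973  -0.0277 -14.5411] n rows 4.6320297666899855 1.3590133981370354
[0.1271 0.9919 0.     0.    ]
```

Request:
step_arm --targets '[{"dx": -0.04,"dy": -0.04,"dz": -0.012,"rz": -3},{"dx": -0.08,"dy": -0.08,"dz": -0.024,"rz": -6},{"dx": -0.12,"dy": -0.12,"dz": -0.036,"rz": -9},{"dx": -0.16,"dy": -0.16,"dz": -0.048,"rz": -12},{"dx": -0.2,"dy": -0.2,"dz": -0.06,"rz": -15}]' --gripper 1

```text
invalid input
```

```bash
python3 -c "
from w import *
rel([.395,.08,.30],down(180))"
```

```text
now [0.1567 0.6045 0.2408] q [ 1.1385  0.5283  1.4336 -0.0001  1.1814 -0.1785] d mm [-362.3331 -447.9426  -58.5618] rv [ -0.0973  -0.0277 -14.5411] n rows 9.26574542730647 1.3590133981370354
```

Request:
step_arm --targets '[{"dx": -0.04,"dy": -0.04,"dz": -0.012,"rx": 0,"ry": 0,"rz": -3},{"dx": -0.08,"dy": -0.08,"dz": -0.024,"rx": 0,"ry": 0,"rz": -6},{"dx": -0.12,"dy": -0.12,"dz": -0.036,"rx": 0,"ry": 0,"rz": -9},{"dx": -0.16,"dy": -0.16,"dz": -0.048,"rx": 0,"ry": 0,"rz": -12},{"dx": -0.2,"dy": -0.2,"dz": -0.06,"rx": 0,"ry": 0,"rz": -15}]' --gripper 1 --force 20

```text
time: 0.78
position: [0.3007, 0.3591, 0.3013]
tool_rot: [-0.005, 1.0, -0.001, -0.0]
ft_force: [-0.2, 0.3, 1.0]
grip_width: 0.0873
```

```bash
python3 -c "
from w import *
rel([.395,.08,.30],down(180))"
```

```text
now [0.3007 0.3591 0.3013] q [ 0.6351  0.2391  1.732  -0.0011  1.172  -0.9454] d mm [ -91.4669 -280.0831    1.7289] rv [-0.0938 -0.0308  0.5837] n rows 4.714321658047045 0.05532636466371547
```

Request:
step_arm --targets '[{"dx": -0.03,"dy": -0.056,"dz": 0,"rx": 0,"ry": 0,"rz": 0},{"dx": -0.055,"dy": -0.112,"dz": 0,"rx": 0,"ry": 0,"rz": 0},{"dx": -0.075,"dy": -0.168,"dz": 0,"rx": 0,"ry": 0,"rz": 0},{"dx": -0.085,"dy": -0.224,"dz": 0,"rx": 0,"ry": 0,"rz": 0},{"dx": -0.091,"dy": -0.28,"dz": 0,"rx": 0,"ry": 0,"rz": 0}]'

```text
time: 1.4
position: [0.3949, 0.0781, 0.3018]
tool_rot: [-0.005, 1.0, -0.001, 0.0]
ft_force: [0.8, 0.6, -0.2]
grip_width: 0.0866
```

```bash
python3 -c "
from w import *
rel([.41,-.20,.30],down(180))"
```

```text
now [0.3949 0.0781 0.3018] q [-0.0828  0.1362  1.8696 -0.0018  1.1356 -1.6628] d mm [ -12.3514 -278.2837    2.2422] rv [-0.0952  0.0086  0.5714] n rows 4.457066467324809 0.054146898933160284
```

Request:
step_arm --targets '[{"dx": -0.004,"dy": -0.056,"dz": 0,"rx": 0,"ry": 0,"rz": 0},{"dx": -0.006,"dy": -0.112,"dz": 0,"rx": 0,"ry": 0,"rz": 0},{"dx": -0.008,"dy": -0.168,"dz": 0,"rx": 0,"ry": 0,"rz": 0},{"dx": -0.01,"dy": -0.224,"dz": 0,"rx": 0,"ry": 0,"rz": 0},{"dx": -0.015,"dy": -0.28,"dz": 0,"rx": 0,"ry": 0,"rz": 0}]'

```text
time: 2.02
position: [0.4122, -0.2034, 0.3022]
tool_rot: [-0.005, 1.0, -0.001, 0.0]
ft_force: [0.9, 0.6, 0.5]
grip_width: 0.0869
```

```bash
python3 -c "
from w import *
rel([.574,-.3005,.30],down(46.7))"
```

```text
now [ 0.4122 -0.2034  0.3022] q [-0.7017  0.2239  1.7509 -0.0009  1.1658 -2.2814] d mm [-160.8596  -98.568     2.3549] rv [ -0.0215   0.0925 133.8291] n rows 3.01874763393657 12.50739940574768
```

Request:
step_arm --targets '[{"dx": -0.01,"dy": -0.01,"dz": 0,"rx": 0,"ry": 0,"rz": 10},{"dx": -0.02,"dy": -0.02,"dz": 0,"rx": 0,"ry": 0,"rz": 20},{"dx": -0.03,"dy": -0.03,"dz": 0,"rx": 0,"ry": 0,"rz": 30},{"dx": -0.04,"dy": -0.04,"dz": 0,"rx": 0,"ry": 0,"rz": 40},{"dx": -0.05,"dy": -0.05,"dz": 0,"rx": 0,"ry": 0,"rz": 50}]'

```text
time: 2.65
position: [0.4628, -0.2531, 0.3019]
tool_rot: [0.421, 0.907, -0.0, -0.0]
ft_force: [-0.6, -0.1, 0.5]
grip_width: 0.087
```

```bash
python3 -c "
from w import *
rel([.574,-.3005,.30],down(46.7))"
```

```text
now [ 0.4628 -0.2531  0.3019] q [-0.7121  0.3253  1.6    -0.0009  1.2162 -1.4133] d mm [-107.9708   54.3951    1.9384] rv [-0.0236  0.0476 83.4937] n rows 1.9346301691113845 7.803149100567061
```

Request:
step_arm --targets '[{"dx": -0.02,"dy": 0.01,"dz": 0,"rx": 0,"ry": 0,"rz": 10},{"dx": -0.04,"dy": 0.02,"dz": 0,"rx": 0,"ry": 0,"rz": 20},{"dx": -0.06,"dy": 0.03,"dz": 0,"rx": 0,"ry": 0,"rz": 30},{"dx": -0.08,"dy": 0.04,"dz": 0,"rx": 0,"ry": 0,"rz": 40},{"dx": -0.1,"dy": 0.05,"dz": 0,"rx": 0,"ry": 0,"rz": 50}]'

```text
time: 3.28
position: [0.5659, -0.2973, 0.3014]
tool_rot: [0.767, 0.642, -0.001, -0.0]
ft_force: [0.9, -0.8, 0.3]
grip_width: 0.0871
```

```bash
python3 -c "
from w import *
rel([.574,-.3005,.23],down(46.7))"
```

```text
now [ 0.5659 -0.2973  0.3014] q [-0.6579  0.4907  1.3229 -0.0009  1.3289 -0.4808] d mm [-1.6717  8.6146 71.4201] rv [-0.0636  0.0382 33.1628] n rows 1.151315493733343 3.0993344611110314
```

Request:
step_arm --targets '[{"dx": -0.002,"dy": 0.004,"dz": 0,"rx": 0,"ry": 0,"rz": 10},{"dx": -0.002,"dy": 0.008,"dz": 0.0,"rx": 0,"ry": 0,"rz": 20},{"dx": -0.002,"dy": 0.0085,"dz": 0.0,"rx": 0,"ry": 0,"rz": 30},{"dx": -0.0017,"dy": 0.0086,"dz": 0.04,"rx": 0,"ry": 0,"rz": 33.2},{"dx": -0.0017,"dy": 0.0086,"dz": 0.07,"rx": 0,"ry": 0,"rz": 33.2}]'

```text
time: 3.9
position: [0.5735, -0.3001, 0.2299]
tool_rot: [0.918, 0.396, -0.001, -0.001]
ft_force: [-0.3, -0.3, 0.3]
grip_width: 0.087
```

```bash
python3 -c "
from w import *
rel([.574,-.3005,.118],down(46.7))
c=cam('wrist','w1.png');cam('scene','s1.png')
print(proj(c,[.565,-.31,.111]))"
```

```text
now [ 0.5735 -0.3001  0.2299] q [-0.6541  0.5712  1.3833 -0.0009  1.1893  0.1029] d mm [  0.1814   0.8432 111.9339] rv [-0.1221  0.0612 -0.0497] n rows 1.7909953573713462 0.013586823621798978
[283.3556 224.8143]
```

View pics/w1.png

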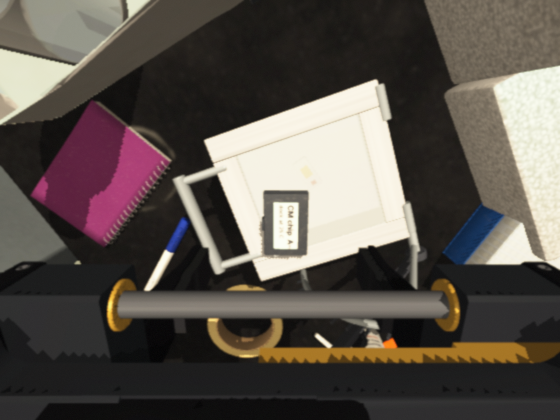

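View pics/s1.png

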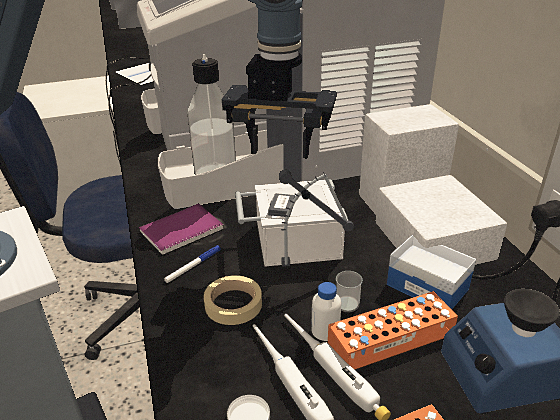

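The wrist view shows the case square to the jaws at (285,224), against a predicted (283,225). The scene view shows the gripper clear of the pointer. Descending.

Request:
step_arm --targets '[{"dx": 0,"dy": 0.001,"dz": 0.03,"rx": 0,"ry": 0,"rz": 0},{"dx": 0,"dy": 0.001,"dz": 0.06,"rx": 0,"ry": 0,"rz": 0},{"dx": 0,"dy": 0.001,"dz": 0.085,"rx": 0,"ry": 0,"rz": 0},{"dx": 0,"dy": 0.001,"dz": 0.105,"rx": 0,"ry": 0,"rz": 0},{"dx": 0,"dy": 0.001,"dz": 0.111,"rx": 0,"ry": 0,"rz": 0}]' --gripper 0.7

```text
time: 4.62
position: [0.5712, -0.2987, 0.1166]
tool_rot: [0.918, 0.396, -0.003, -0.005]
ft_force: [-6.9, 4.7, 22.7]
grip_width: 0.0615
```

Request:
step_arm --targets '[{"dx": 0,"dy": 0,"dz": 0,"rx": 0,"ry": 0,"rz": 0},{"dx": 0,"dy": 0,"dz": 0,"rx": 0,"ry": 0,"rz": 0},{"dx": 0,"dy": 0,"dz": 0,"rx": 0,"ry": 0,"rz": 0},{"dx": 0,"dy": 0,"dz": 0,"rx": 0,"ry": 0,"rz": 0},{"dx": 0,"dy": 0,"dz": 0,"rx": 0,"ry": 0,"rz": 0}]' --gripper 0.3 --force 15

```text
time: 5.25
position: [0.5719, -0.2993, 0.1175]
tool_rot: [0.918, 0.396, -0.003, -0.004]
ft_force: [-0.2, 0.9, 4.7]
grip_width: 0.0418
```

Request:
step_arm --targets '[{"dx": 0,"dy": 0,"dz": -0.005,"rx": 0,"ry": 0,"rz": 0},{"dx": 0,"dy": 0,"dz": -0.025,"rx": 0,"ry": 0,"rz": 0},{"dx": 0,"dy": 0,"dz": -0.06,"rx": 0,"ry": 0,"rz": 0},{"dx": 0,"dy": 0,"dz": -0.1,"rx": 0,"ry": 0,"rz": 0},{"dx": 0,"dy": 0,"dz": -0.14,"rx": 0,"ry": 0,"rz": 0}]'

```text
time: 5.88
position: [0.5723, -0.2994, 0.2579]
tool_rot: [0.918, 0.396, -0.003, -0.005]
ft_force: [1.0, -0.8, -0.0]
grip_width: 0.042
```

```bash
python3 -c "
from w import *
rel([.41,-.25,.20],down(95))
c=cam('wrist','w2.png');cam('scene','s2.png')"
```

```text
now [ 0.5723 -0.2994  0.2579] q [-0.6543  0.5448  1.3494 -0.001   1.2596  0.1024] d mm [ -75.3157 -151.2865   59.9362] rv [ -0.7032  -0.1716 -48.3346] n rows 2.86897435614959 4.517758700751173
```

View pics/w2.png

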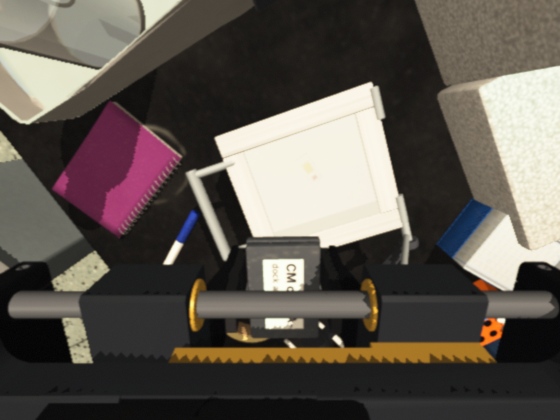

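View pics/s2.png

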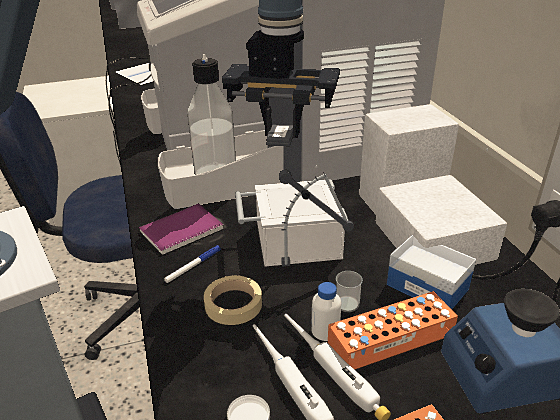

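The case is held level between the jaws in both views, and the flap is shut. Swinging over to the notebook.

Request:
step_arm --targets '[{"dx": -0.015,"dy": -0.03,"dz": 0,"rx": 0,"ry": 0,"rz": -9.7},{"dx": -0.03,"dy": -0.06,"dz": 0.0,"rx": 0,"ry": 0,"rz": -19.4},{"dx": -0.045,"dy": -0.09,"dz": 0.01,"rx": -0.3,"ry": 0,"rz": -29},{"dx": -0.06,"dy": -0.12,"dz": 0.02,"rx": -0.5,"ry": 0,"rz": -38.7},{"dx": -0.075,"dy": -0.151,"dz": 0.035,"rx": -0.7,"ry": -0.2,"rz": -48.3}]'

```text
time: 6.6
position: [0.4121, -0.2514, 0.2267]
tool_rot: [0.674, 0.739, 0.0, 0.005]
ft_force: [-0.5, -0.3, -0.6]
grip_width: 0.0421
```

```bash
python3 -c "
from w import *
rel([.412,-.137,.10],down(94.8))"
```

```text
now [ 0.4121 -0.2514  0.2267] q [-0.7804  0.355   1.8045  0.0012  0.9717 -0.8735] d mm [114.893    9.5008 125.9343] rv [0.4279 0.4203 0.4963] n rows 2.7317456486967995 0.07275954950959534
```

Request:
step_arm --targets '[{"dx": 0.028,"dy": 0.002,"dz": 0.02,"rx": 0,"ry": 0,"rz": 0},{"dx": 0.058,"dy": 0.004,"dz": 0.05,"rx": 0,"ry": 0,"rz": 0},{"dx": 0.086,"dy": 0.006,"dz": 0.08,"rx": 0.2,"ry": 0.2,"rz": 0.3},{"dx": 0.11,"dy": 0.009,"dz": 0.11,"rx": 0.4,"ry": 0.4,"rz": 0.5},{"dx": 0.115,"dy": 0.0095,"dz": 0.126,"rx": 0.4,"ry": 0.4,"rz": 0.5}]'

```text
time: 7.22
position: [0.4099, -0.1343, 0.098]
tool_rot: [0.676, 0.737, -0.0, -0.003]
ft_force: [0.1, -0.1, 0.9]
grip_width: 0.042
```

```bash
python3 -c "
from w import *
rel([.412,-.137,.036],down(94.8))
cam('scene','s3.png');c=cam('top','t3.png')
P=cloud(c);k=(P[...,0]>.3)&(P[...,0]<.47)&(P[...,1]>-.3)&(P[...,1]<-.06);z=P[...,2][k]
print(np.histogram(z,bins=np.arange(-.01,.06,.005)))"
```

```text
now [ 0.4099 -0.1343  0.098 ] q [-0.577   0.5465  2.0317  0.0002  0.5688 -0.6626] d mm [-3.1047  2.1682 62.002 ] rv [-0.2406 -0.1953  0.0941] n rows 0.9938809885667446 0.030270000087029594
(array([   3, 2191, 2701,  410, 1377,   57,    2,    0,    0,    0,    1,
          0,    0]), array([-0.01 , -0.005,  0.   ,  0.005,  0.01 ,  0.015,  0.02 ,  0.025,
        0.03 ,  0.035,  0.04 ,  0.045,  0.05 ,  0.055]))
```

View pics/s3.png

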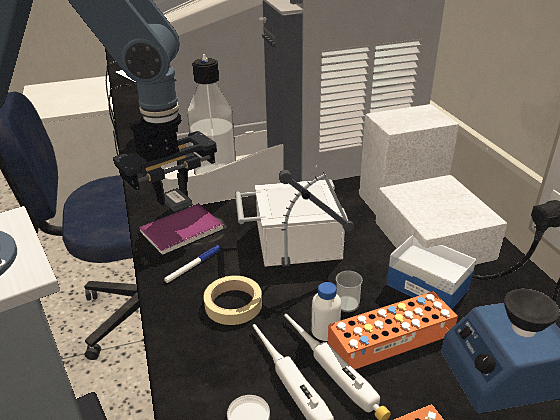

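View pics/t3.png

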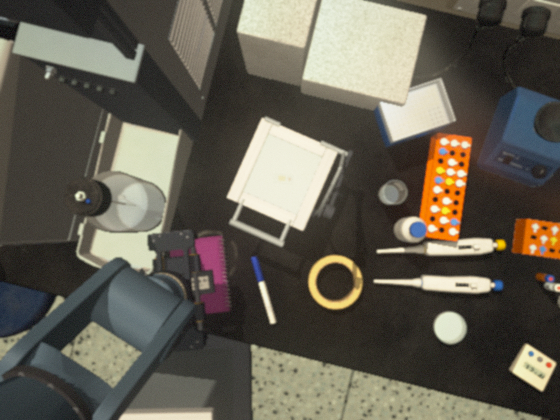

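The case hangs over the notebook, at (178,200) in the scene view, and the flap is still shut and empty in the top view. Lowering.

Request:
step_arm --targets '[{"dx": -0.003,"dy": 0.002,"dz": 0.02,"rx": 0,"ry": 0,"rz": 0},{"dx": -0.003,"dy": 0.002,"dz": 0.04,"rx": -0.2,"ry": -0.2,"rz": 0},{"dx": -0.003,"dy": 0.002,"dz": 0.052,"rx": -0.2,"ry": -0.2,"rz": 0},{"dx": -0.003,"dy": 0.002,"dz": 0.058,"rx": -0.2,"ry": -0.2,"rz": 0},{"dx": -0.003,"dy": 0.002,"dz": 0.061,"rx": -0.2,"ry": -0.2,"rz": 0}]'

```text
time: 7.95
position: [0.4121, -0.1378, 0.037]
tool_rot: [0.677, 0.736, -0.0, -0.0]
ft_force: [0.5, -0.2, -0.5]
grip_width: 0.0421
```

Request:
step_arm --targets '[{"dx": 0,"dy": 0,"dz": 0.001,"rx": 0,"ry": 0,"rz": 0},{"dx": 0,"dy": 0,"dz": 0.001,"rx": 0,"ry": 0,"rz": 0},{"dx": 0,"dy": 0,"dz": 0.001,"rx": 0,"ry": 0,"rz": 0},{"dx": 0,"dy": 0,"dz": 0.001,"rx": 0,"ry": 0,"rz": 0},{"dx": 0,"dy": 0,"dz": 0.001,"rx": 0,"ry": 0,"rz": 0}]'

```text
time: 8.57
position: [0.4121, -0.1378, 0.0361]
tool_rot: [0.676, 0.736, -0.0, -0.0]
ft_force: [-0.3, -0.8, 0.5]
grip_width: 0.0417
```

Request:
step_arm --targets '[{"dx": 0,"dy": 0,"dz": 0.001,"rx": 0,"ry": 0,"rz": 0},{"dx": 0,"dy": 0,"dz": 0.0015,"rx": 0,"ry": 0,"rz": 0},{"dx": 0,"dy": 0,"dz": 0.002,"rx": 0,"ry": 0,"rz": 0},{"dx": 0,"dy": 0,"dz": 0.002,"rx": 0,"ry": 0,"rz": 0},{"dx": 0,"dy": 0,"dz": 0.002,"rx": 0,"ry": 0,"rz": 0}]'

```text
time: 9.2
position: [0.4121, -0.1378, 0.0341]
tool_rot: [0.677, 0.736, -0.0, -0.0]
ft_force: [-0.7, 0.2, 0.2]
grip_width: 0.0419
```

Request:
step_arm --targets '[{"dx": 0,"dy": 0,"dz": 0.0005,"rx": 0,"ry": 0,"rz": 0},{"dx": 0,"dy": 0,"dz": 0.001,"rx": 0,"ry": 0,"rz": 0},{"dx": 0,"dy": 0,"dz": 0.0015,"rx": 0,"ry": 0,"rz": 0},{"dx": 0,"dy": 0,"dz": 0.0015,"rx": 0,"ry": 0,"rz": 0},{"dx": 0,"dy": 0,"dz": 0.0015,"rx": 0,"ry": 0,"rz": 0}]'

```text
time: 9.82
position: [0.4121, -0.1378, 0.0326]
tool_rot: [0.676, 0.736, -0.0, -0.0]
ft_force: [-0.1, -0.3, -0.4]
grip_width: 0.0416
```

Request:
step_arm --targets '[{"dx": 0,"dy": 0,"dz": 0.0005,"rx": 0,"ry": 0,"rz": 0},{"dx": 0,"dy": 0,"dz": 0.001,"rx": 0,"ry": 0,"rz": 0},{"dx": 0,"dy": 0,"dz": 0.001,"rx": 0,"ry": 0,"rz": 0},{"dx": 0,"dy": 0,"dz": 0.001,"rx": 0,"ry": 0,"rz": 0},{"dx": 0,"dy": 0,"dz": 0.001,"rx": 0,"ry": 0,"rz": 0}]'

```text
time: 10.45
position: [0.4121, -0.1378, 0.0316]
tool_rot: [0.676, 0.736, -0.0, -0.0]
ft_force: [-0.1, 0.4, -0.4]
grip_width: 0.0418
```

Request:
step_arm --targets '[{"dx": 0,"dy": 0,"dz": 0.0005,"rx": 0,"ry": 0,"rz": 0},{"dx": 0,"dy": 0,"dz": 0.001,"rx": 0,"ry": 0,"rz": 0},{"dx": 0,"dy": 0,"dz": 0.001,"rx": 0,"ry": 0,"rz": 0},{"dx": 0,"dy": 0,"dz": 0.001,"rx": 0,"ry": 0,"rz": 0},{"dx": 0,"dy": 0,"dz": 0.001,"rx": 0,"ry": 0,"rz": 0}]'

```text
time: 11.08
position: [0.4122, -0.1378, 0.0311]
tool_rot: [0.676, 0.736, -0.0, -0.0]
ft_force: [-0.6, 0.1, 6.1]
grip_width: 0.042
```

```bash
python3 -c "
from w import *
c=cam('scene','s4.png')
i=c['img'][170:270,120:240];cv2.imwrite('pics/s4z.png',cv2.resize(i,None,fx=6,fy=6,interpolation=cv2.INTER_CUBIC))
P=cloud(c)
for v in range(195,255,6): print(v,[tuple(np.round(P[v,u]*1000).astype(int)) for u in range(165,200,8)])"
```

```text
195 [(np.int64(385), np.int64(-165), np.int64(112)), (np.int64(435), np.int64(-65), np.int64(44)), (np.int64(451), np.int64(-71), np.int64(41)), (np.int64(434), np.int64(-168), np.int64(97)), (np.int64(450), np.int64(-170), np.int64(92))]
201 [(np.int64(379), np.int64(-178), np.int64(107)), (np.int64(398), np.int64(-170), np.int64(96)), (np.int64(451), np.int64(-66), np.int64(22)), (np.int64(440), np.int64(-146), np.int64(69)), (np.int64(485), np.int64(-75), np.int64(15))]
207 [(np.int64(377), np.int64(-178), np.int64(93)), (np.int64(431), np.int64(-64), np.int64(12)), (np.int64(450), np.int64(-63), np.int64(5)), (np.int64(438), np.int64(-147), np.int64(55)), (np.int64(477), np.int64(-93), np.int64(12))]
213 [(np.int64(384), np.int64(-151), np.int64(62)), (np.int64(428), np.int64(-67), np.int64(-1)), (np.int64(436), np.int64(-98), np.int64(14)), (np.int64(437), np.int64(-146), np.int64(40)), (np.int64(466), np.int64(-115), np.int64(11))]
219 [(np.int64(381), np.int64(-153), np.int64(49)), (np.int64(406), np.int64(-126), np.int64(24)), (np.int64(421), np.int64(-136), np.int64(24)), (n
[... 585 characters left out ...]
4(372), np.int64(-161), np.int64(12)), (np.int64(386), np.int64(-170), np.int64(12)), (np.int64(399), np.int64(-181), np.int64(13)), (np.int64(413), np.int64(-190), np.int64(13)), (np.int64(431), np.int64(-189), np.int64(5))]
243 [(np.int64(364), np.int64(-182), np.int64(13)), (np.int64(379), np.int64(-187), np.int64(10)), (np.int64(394), np.int64(-192), np.int64(7)), (np.int64(410), np.int64(-195), np.int64(2)), (np.int64(425), np.int64(-202), np.int64(0))]
249 [(np.int64(357), np.int64(-197), np.int64(10)), (np.int64(372), np.int64(-201), np.int64(6)), (np.int64(388), np.int64(-202), np.int64(0)), (np.int64(403), np.int64(-210), np.int64(-1)), (np.int64(416), np.int64(-219), np.int64(-1))]
```

View pics/s4z.png

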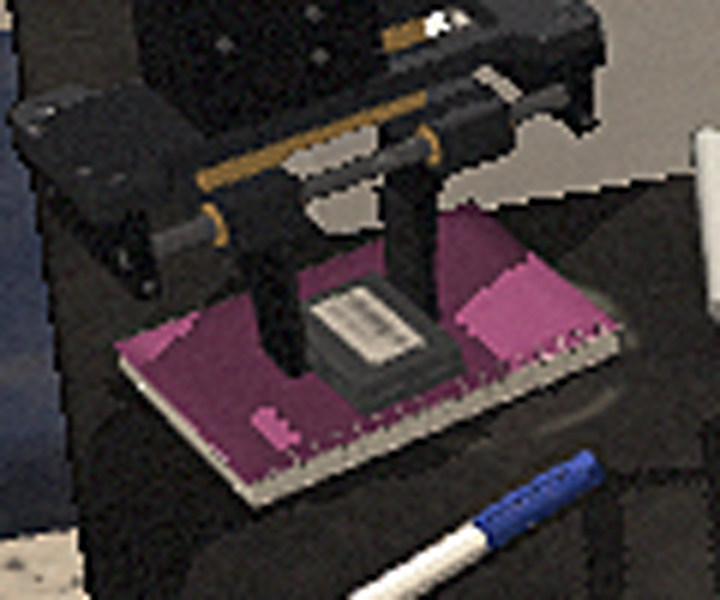

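Contact reads 6 N. The case lies flat on the notebook, but its near end (370,405 in the zoom) is close to the spiral edge. I'll nudge it about 7 mm inward before letting go.

Request:
step_arm --targets '[{"dx": 0,"dy": 0,"dz": -0.003,"rx": 0,"ry": 0,"rz": 0},{"dx": 0.004,"dy": 0,"dz": -0.003,"rx": 0,"ry": 0,"rz": 0},{"dx": 0.007,"dy": 0,"dz": -0.003,"rx": 0,"ry": 0,"rz": 0},{"dx": 0.007,"dy": 0,"dz": -0.001,"rx": 0,"ry": 0,"rz": 0},{"dx": 0.007,"dy": 0,"dz": 0,"rx": 0,"ry": 0,"rz": 0}]'

```text
time: 11.75
position: [0.4115, -0.1307, 0.031]
tool_rot: [0.676, 0.737, -0.0, -0.0]
ft_force: [0.0, 1.1, 10.1]
grip_width: 0.0421
```

Request:
step_arm --targets '[{"dx": 0,"dy": 0,"dz": 0,"rx": 0,"ry": 0,"rz": 0},{"dx": 0,"dy": 0,"dz": 0,"rx": 0,"ry": 0,"rz": 0},{"dx": 0,"dy": 0,"dz": 0,"rx": 0,"ry": 0,"rz": 0},{"dx": 0,"dy": 0,"dz": 0,"rx": 0,"ry": 0,"rz": 0},{"dx": 0,"dy": 0,"dz": 0,"rx": 0,"ry": 0,"rz": 0}]' --gripper 0.75

```text
time: 12.38
position: [0.4115, -0.1308, 0.0309]
tool_rot: [0.676, 0.737, -0.0, -0.0]
ft_force: [-0.4, 0.5, 0.5]
grip_width: 0.0651
```

Request:
step_arm --targets '[{"dx": 0,"dy": 0,"dz": -0.01,"rx": 0,"ry": 0,"rz": 0},{"dx": 0,"dy": 0,"dz": -0.04,"rx": 0,"ry": 0,"rz": 0},{"dx": 0,"dy": 0,"dz": -0.09,"rx": 0,"ry": 0,"rz": 0},{"dx": -0.03,"dy": 0,"dz": -0.14,"rx": 0,"ry": 0,"rz": 0},{"dx": -0.07,"dy": 0,"dz": -0.18,"rx": 0,"ry": 0,"rz": 0}]'

```text
time: 13.0
position: [0.4174, -0.2003, 0.2137]
tool_rot: [0.676, 0.737, -0.0, 0.001]
ft_force: [0.5, -1.0, -1.4]
grip_width: 0.0654
```

```bash
python3 -c "
from w import *
c=cam('scene','s5.png')
i=c['img'][170:270,120:240];cv2.imwrite('pics/s5z.png',cv2.resize(i,None,fx=6,fy=6,interpolation=cv2.INTER_CUBIC))
yb=np.r_[np.cos(np.radians(YAW+90)),np.sin(np.radians(YAW+90)),0];xb=np.r_[yb[1],-yb[0],0]
ctr=np.r_[CTR,0]
H=ctr-.116*xb-.013*yb+[0,0,.094]; print('H',H)
R=down(YAW+90,25);print(R.as_matrix())
rel(H-R.as_matrix()[:,2]*.12,R)"
```

```text
H [ 0.4944 -0.2709  0.094 ]
[[ 0.4163  0.824   0.3843]
 [ 0.9092 -0.3773 -0.1759]
 [-0.      0.4226 -0.9063]]
now [ 0.422  -0.2082  0.2187] q [-0.6946  0.3494  1.8459 -0.0037  0.9284 -0.7775] d mm [-43.4781  22.4987  16.7994] rv [-23.6302  -5.7715  29.1345] n rows 0.8281071795707443 3.5471161573609495
```

View pics/s5z.png

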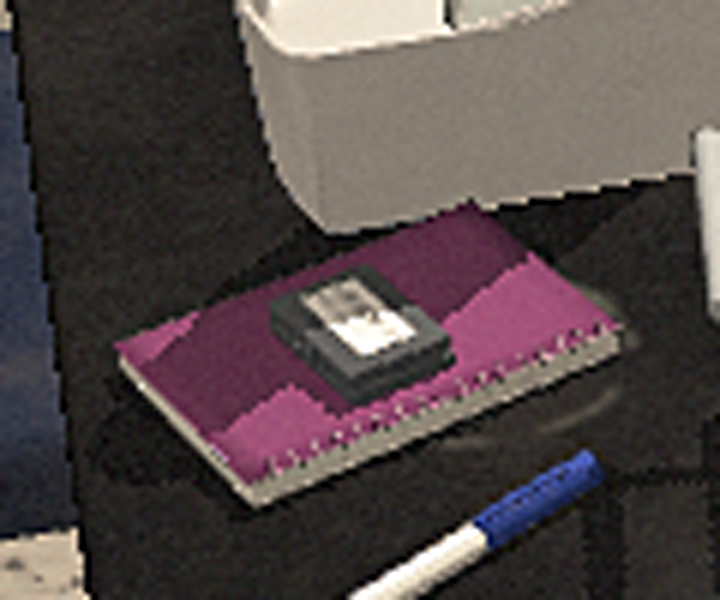

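The case lies flat and fully on the notebook, with corners at about (270,310) and (455,355) in the zoom. Next is the handle pre-grasp, leaned 25°.

Request:
step_arm --targets '[{"dx": -0.011,"dy": 0.005,"dz": 0,"rx": -5.9,"ry": -1.4,"rz": 7.3},{"dx": -0.022,"dy": 0.011,"dz": 0.0,"rx": -11.8,"ry": -2.9,"rz": 14.6},{"dx": -0.033,"dy": 0.017,"dz": 0.0,"rx": -17.7,"ry": -4.3,"rz": 21.9},{"dx": -0.0435,"dy": 0.0225,"dz": 0.0,"rx": -23.6,"ry": -5.8,"rz": 29.1},{"dx": -0.0435,"dy": 0.0225,"dz": 0.0,"rx": -23.6,"ry": -5.8,"rz": 29.1}]' --gripper 0.31

```text
time: 13.68
position: [0.4466, -0.2484, 0.219]
tool_rot: [0.822, 0.528, 0.116, 0.181]
ft_force: [0.3, 0.1, 0.2]
grip_width: 0.0289
```

```bash
cat > hh.py <<'E'
from w import *
a=np.radians(YAW)
xb=np.r_[np.cos(a),np.sin(a),0];yb=np.r_[-np.sin(a),np.cos(a),0];zb=np.r_[0,0,1.]
ctr=np.r_[CTR,0];hinge=ctr+.078*xb+.094*zb
def handle(th,yo=-.013,L=.194): return hinge-L*np.cos(th)*xb+L*np.sin(th)*zb+yo*yb
E
python3 -c "
from hh import *
R=down(YAW+90,25)
rel(handle(0),R)
c=cam('wrist','w6.png');cam('scene','s6.png')
for y in (-.052,.052): print(proj(c,handle(0,y)))"
```

```text
now [ 0.4466 -0.2484  0.219 ] q [-0.8195  0.3043  2.044   0.4038  0.4199 -0.7297] d mm [ -0.7183  -4.4941 135.6792] rv [-0.1956 -0.0383  0.0232] n rows 2.172088686898074 0.018753331334648213
[277.4928 244.2296]
[276.9277 137.2704]
```

View pics/w6.png

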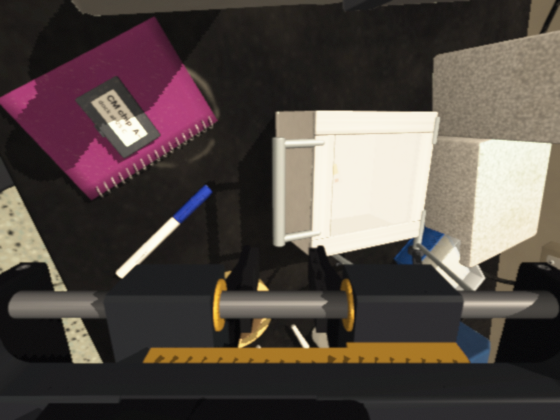

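View pics/s6.png

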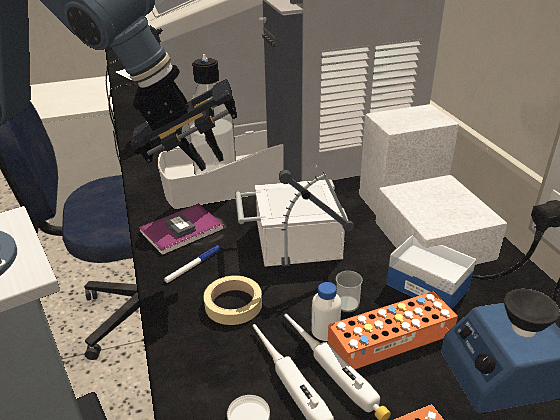

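The wrist view shows the bar running vertically at x=279, y 138–245, against a predicted 277. The case is on the notebook. Approaching.

Request:
step_arm --targets '[{"dx": 0,"dy": -0.0035,"dz": 0.03,"rx": 0,"ry": 0,"rz": 0},{"dx": -0.0007,"dy": -0.0035,"dz": 0.065,"rx": 0,"ry": 0,"rz": 0},{"dx": -0.0007,"dy": -0.0035,"dz": 0.1,"rx": 0,"ry": 0,"rz": 0},{"dx": -0.0007,"dy": -0.0035,"dz": 0.125,"rx": 0,"ry": 0,"rz": 0},{"dx": -0.0007,"dy": -0.0035,"dz": 0.135,"rx": 0,"ry": 0,"rz": 0}]'

```text
time: 14.4
position: [0.498, -0.2723, 0.0946]
tool_rot: [0.82, 0.53, 0.117, 0.181]
ft_force: [0.1, 0.4, 0.3]
grip_width: 0.0271
```

```bash
python3 -c "
from hh import *
rel(handle(0),down(YAW+90,25)); print(telemetry.get_obs()['ft_force'])
c=cam('scene');i=c['img'][120:280,190:370];cv2.imwrite('pics/s7z.png',cv2.resize(i,None,fx=4,fy=3.7,interpolation=cv2.INTER_CUBIC))"
```

```text
now [ 0.498  -0.2723  0.0946] q [-0.7715  0.6218  2.0113  0.9795  0.1733 -1.2901] d mm [-0.21   -3.7323 -1.1044] rv [-0.1208 -0.1203  0.2843] n rows 0.06236633104519135 0.030982568665244677
[0.0666 0.3973 0.2736]
```

View pics/s7z.png

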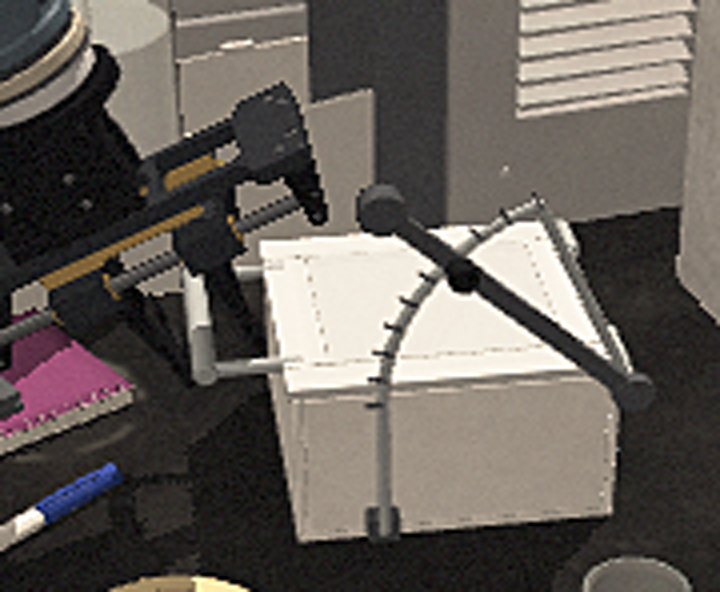

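The bar at (200,330) in the zoom lies between the fingers. Closing on it.

Request:
step_arm --targets '[{"dx": 0,"dy": -0.002,"dz": 0,"rx": 0,"ry": 0,"rz": 0},{"dx": 0,"dy": -0.002,"dz": 0,"rx": 0,"ry": 0,"rz": 0},{"dx": 0,"dy": -0.002,"dz": 0,"rx": 0,"ry": 0,"rz": 0},{"dx": 0,"dy": -0.002,"dz": 0,"rx": 0,"ry": 0,"rz": 0},{"dx": 0,"dy": -0.002,"dz": 0,"rx": 0,"ry": 0,"rz": 0}]' --gripper 0 --force 25

```text
time: 15.08
position: [0.4953, -0.2707, 0.093]
tool_rot: [0.82, 0.53, 0.116, 0.18]
ft_force: [-5.0, 0.5, -2.8]
grip_width: 0.0109
```

```bash
python3 -c "
from hh import *
print(telemetry.get_obs()['ft_force'],telemetry.get_obs()['grip_width'])
rel(handle(0),down(YAW+90,25))
o=telemetry.get_obs();p=o['position']-ctr;print('box coords',p@xb,p@yb,p[2])
"
```

```text
[-4.9849  0.5357 -2.7639] 0.010860226052879058
now [ 0.4953 -0.2707  0.093 ] q [-0.7732  0.6234  2.018   1.0087  0.1708 -1.3216] d mm [-0.5619 -0.2759 -1.2256] rv [-0.2555 -0.1667  0.2857] n rows 0.02201897431960867 0.03906497750132435
box coords -0.11523968027718916 -0.012433200777843746 0.09300273364721477
```

```bash
cat > arc.py <<'E'
from hh import *
import sys
def rows(dth,n=5):
    o=telemetry.get_obs();R0=Ro.from_quat(o['tool_rot']);p=o['position']
    for i in range(1,n+1):
        D=Ro.from_rotvec(yb*dth*i/n)
        q=hinge+D.apply(p-hinge); d=R0.inv().apply(q-p); rv=np.degrees((R0.inv()*D*R0).as_rotvec())
        print('mm',d*1000,'deg',rv)
    print(o['position'],o['ft_force'],'r',np.linalg.norm((p-hinge)-((p-hinge)@yb)*yb))
rows(float(sys.argv[1]))
E
python3 arc.py .2
```

```text
mm [ 0.0035  3.339  -6.9707] deg [2.2918 0.0114 0.0066]
mm [  0.0053   6.9541 -13.8023] deg [4.5836 0.0229 0.0133]
mm [  0.0052  10.8396 -20.4839] deg [6.8754 0.0343 0.0199]
mm [  0.0034  14.989  -27.0048] deg [9.1672 0.0458 0.0266]
mm [ -0.0002  19.396  -33.3546] deg [11.459   0.0572  0.0332]
[ 0.4953 -0.2707  0.093 ] [-4.9849  0.5357 -2.7639] r 0.19324225359327785
```

Request:
step_arm --targets '[{"dx": 0,"dy": 0.0033,"dz": -0.007,"rx": 2.3,"ry": 0,"rz": 0},{"dx": 0,"dy": 0.007,"dz": -0.0138,"rx": 4.6,"ry": 0,"rz": 0},{"dx": 0,"dy": 0.0108,"dz": -0.0205,"rx": 6.9,"ry": 0,"rz": 0},{"dx": 0,"dy": 0.015,"dz": -0.027,"rx": 9.2,"ry": 0,"rz": 0},{"dx": 0,"dy": 0.0194,"dz": -0.0334,"rx": 11.5,"ry": 0,"rz": 0}]'

```text
time: 15.7
position: [0.4987, -0.2724, 0.1322]
tool_rot: [0.834, 0.539, 0.062, 0.096]
ft_force: [2.8, 1.2, -2.2]
grip_width: 0.0111
```

```bash
python3 arc.py .2; python3 -c "
from hh import *
cam('scene','s8.png')
o=telemetry.get_obs();print(o['ft_force'],o['grip_width'],o['q'])"
```

```text
mm [-0.007   3.3529 -6.9684] deg [2.2918 0.0125 0.0037]
mm [ -0.0158   6.9818 -13.7972] deg [4.5836 0.025  0.0074]
mm [ -0.0262  10.8809 -20.4754] deg [6.8754 0.0375 0.0111]
mm [ -0.0384  15.0439 -26.9923] deg [9.1672 0.05   0.0148]
mm [ -0.0523  19.4642 -33.3376] deg [11.459   0.0626  0.0186]
[ 0.4987 -0.2724  0.1322] [ 2.7874  1.2475 -2.1762] r 0.19334081867236505
[-4.775   0.9636 -0.5617] 0.011201333954406093 [-0.732   0.5489  1.8397  0.1354  0.5391 -0.4177]
```

View pics/s8.png

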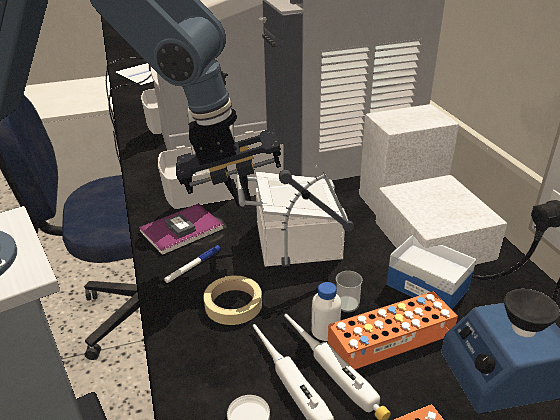

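The flap rises with the bar, now at about 0.2 rad, and forces are small. Continuing along the same arc.

Request:
step_arm --targets '[{"dx": 0,"dy": 0.0033,"dz": -0.007,"rx": 2.3,"ry": 0,"rz": 0},{"dx": 0,"dy": 0.007,"dz": -0.0138,"rx": 4.6,"ry": 0,"rz": 0},{"dx": 0,"dy": 0.0108,"dz": -0.0205,"rx": 6.9,"ry": 0,"rz": 0},{"dx": 0,"dy": 0.015,"dz": -0.027,"rx": 9.2,"ry": 0,"rz": 0},{"dx": 0,"dy": 0.0194,"dz": -0.0334,"rx": 11.5,"ry": 0,"rz": 0}]'

```text
time: 16.38
position: [0.5095, -0.2773, 0.1703]
tool_rot: [0.84, 0.543, 0.008, 0.011]
ft_force: [-0.1, -0.3, -2.1]
grip_width: 0.0109
```

Request:
step_arm --targets '[{"dx": 0,"dy": 0.0033,"dz": -0.007,"rx": 2.3,"ry": 0,"rz": 0},{"dx": 0,"dy": 0.007,"dz": -0.0138,"rx": 4.6,"ry": 0,"rz": 0},{"dx": 0,"dy": 0.0108,"dz": -0.0205,"rx": 6.9,"ry": 0,"rz": 0},{"dx": 0,"dy": 0.015,"dz": -0.027,"rx": 9.2,"ry": 0,"rz": 0},{"dx": 0,"dy": 0.0194,"dz": -0.0334,"rx": 11.5,"ry": 0,"rz": 0}]'

```text
time: 17.0
position: [0.5267, -0.2852, 0.2045]
tool_rot: [0.837, 0.541, -0.047, -0.073]
ft_force: [0.3, -1.3, -2.9]
grip_width: 0.0105
```

```bash
python3 arc.py .1; python3 -c "
from hh import *
cam('scene','s9.png')
o=telemetry.get_obs();print(o['ft_force'],o['grip_width'],o['q']);p=o['position']-hinge;print(np.arctan2(p[2],-p@xb))"
```

```text
mm [-0.0148  1.665  -3.4914] deg [ 1.1459  0.0078 -0.0012]
mm [-0.03    3.3995 -6.9489] deg [ 2.2918  0.0155 -0.0023]
mm [ -0.0457   5.2028 -10.3709] deg [ 3.4377  0.0233 -0.0035]
mm [ -0.0618   7.0741 -13.7562] deg [ 4.5836  0.031  -0.0046]
mm [ -0.0783   9.0128 -17.1034] deg [ 5.7294  0.0388 -0.0058]
[ 0.5267 -0.2852  0.2045] [ 0.2814 -1.2614 -2.8704] r 0.19341004172150678
[-2.0928  0.5104  1.5469] 0.01073304386141106 [-0.6626  0.6046  1.408  -0.0426  1.2989 -0.2252]
0.6131020956195697
```

View pics/s9.png

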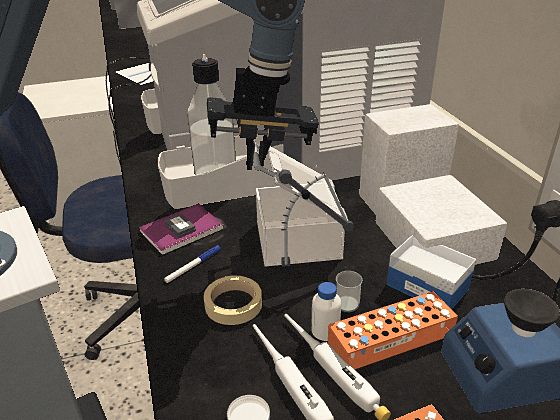

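Request:
step_arm --targets '[{"dx": 0,"dy": 0.0026,"dz": -0.0056,"rx": 1.8,"ry": 0,"rz": 0},{"dx": 0,"dy": 0.0055,"dz": -0.011,"rx": 3.7,"ry": 0,"rz": 0},{"dx": 0,"dy": 0.0085,"dz": -0.0165,"rx": 5.5,"ry": 0,"rz": 0},{"dx": 0,"dy": 0.0117,"dz": -0.0218,"rx": 7.3,"ry": 0,"rz": 0},{"dx": 0,"dy": 0.0151,"dz": -0.027,"rx": 9.2,"ry": 0,"rz": 0}]'

```text
time: 17.68
position: [0.5451, -0.2937, 0.2292]
tool_rot: [0.828, 0.536, -0.09, -0.14]
ft_force: [-0.7, -0.6, -2.3]
grip_width: 0.0105
```

Request:
step_arm --targets '[{"dx": 0,"dy": 0,"dz": 0,"rx": 0,"ry": 0,"rz": 0},{"dx": 0,"dy": 0,"dz": 0,"rx": 0,"ry": 0,"rz": 0},{"dx": 0,"dy": 0,"dz": 0,"rx": 0,"ry": 0,"rz": 0},{"dx": 0,"dy": 0,"dz": 0,"rx": 0,"ry": 0,"rz": 0},{"dx": 0,"dy": 0,"dz": 0,"rx": 0,"ry": 0,"rz": 0}]'

```text
time: 18.3
position: [0.5451, -0.2937, 0.2291]
tool_rot: [0.828, 0.536, -0.09, -0.14]
ft_force: [-2.1, -0.7, -0.1]
grip_width: 0.0109
```

```bash
python3 -c "
from hh import *
c=cam('scene','s10.png');np.savez('scene10.npz',**c);t=cam('top','t10.png');np.savez('top10.npz',**t)
i=c['img'][120:280,210:370];cv2.imwrite('pics/s10z.png',cv2.resize(i,None,fx=4.5,fy=3.7,interpolation=cv2.INTER_CUBIC))
o=telemetry.get_obs();print(o['ft_force'],o['grip_width'],o['q']);p=o['position']-hinge;print('tcp angle',np.arctan2(p[2],-p@xb))
for n,c in (('scene',c),('top',t)):
    P=cloud(c)-hinge; X=P@xb;Y=P@yb;Z=P[...,2]
    g=c['img'].min(-1)
    a=np.arctan2(Z,-X);r=np.hypot(X,Z)
    for lo,hi in((.02,.05),(.05,.08),(.08,.11),(.11,.135),(.135,.158)):
      k=(abs(Y)<.073)&(r>lo)&(r<hi)&(a>.55)&(a<1.0)&(g>110)
      # perpendicular offset to flap at ref .78
      print(n,lo,k.sum(),np.median(a[k]) if k.any() else None, np.median(a[k]-np.arcsin(.003/r[k])) if k.any() else None)
"
```

```text
[-1.0477 -0.6235 -1.1944] 0.010897053493519656 [-0.6411  0.6784  1.2147 -0.0711  1.5757 -0.2076]
tcp angle 0.7735056386077408
scene 0.02 232 0.8569797813292619 0.7750924154157319
scene 0.05 253 0.822644683732762 0.7761454181583113
scene 0.08 260 0.8093734144601136 0.777668573165856
scene 0.11 216 0.8023316752134196 0.7777645791019572
scene 0.135 191 0.798491439294361 0.7780707190625522
top 0.02 56 0.878262658675131 0.7956017404452722
top 0.05 124 0.8329613735906454 0.7880155999549554
top 0.08 203 0.8153972685169654 0.7835169403550138
top 0.11 130 0.8085552640525218 0.7841622407375717
top 0.135 273 0.8015853259003067 0.7807445484494597
```

View pics/s10z.png

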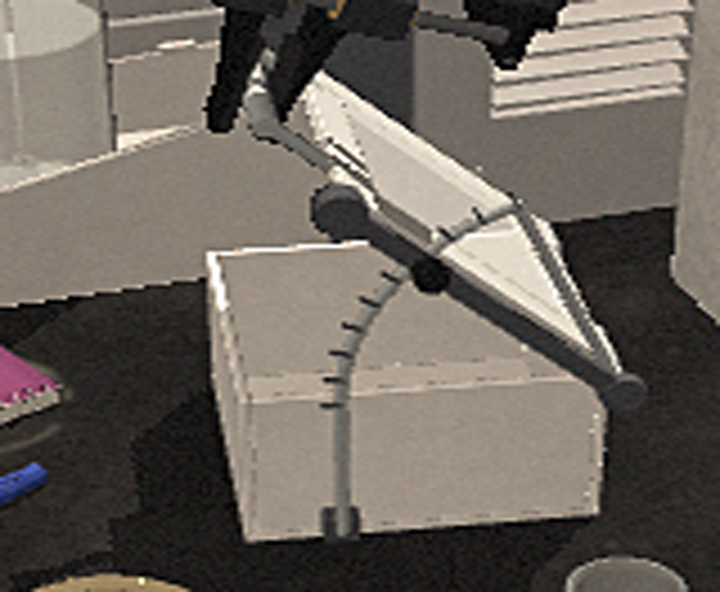

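View pics/t10.png

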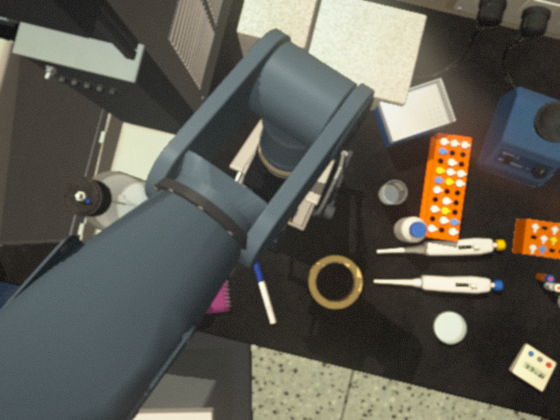

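```bash
python3 -c "
from hh import *
for f in ('scene0','scene10'):
    c=dict(np.load(f+'.npz'));P=cloud(c)-hinge; X=P@xb;Y=P@yb;Z=P[...,2];r=np.hypot(X,Z);a=np.arctan2(Z,-X)
    m=(c['img'].max(-1)<85)&(Y<-.09)&(Y>-.112)&(a>.55)&(a<1.)
    for nm,k in (('arm',m&(r>.025)&(r<.145)&(abs(r-.115)>.012)),('knob',m&(r>.15)&(r<.178))):
        l=cv2.fitLine(np.c_[X[k],Z[k]].astype(np.float32),cv2.DIST_HUBER,0,.001,.001).ravel()
        print(f,nm,k.sum(),'med',np.median(a[k]),'mean',a[k].mean(),'slope',np.arctan2(abs(l[1]),abs(l[0])),'Y',np.median(Y[k]),'centroid',np.arctan2(Z[k].mean(),-X[k].mean()),np.hypot(Z[k].mean(),X[k].mean()))
        # front face only
        ym=np.median(Y[k])
    if f=='scene10':
        g=c['img'].min(-1);k=(abs(Y)<.07)&(r>.02)&(r<.158)&(a>.6)&(a<1)&(g>110)
        l=cv2.fitLine(np.c_[X[k],Z[k]].astype(np.float32),cv2.DIST_HUBER,0,.001,.001).ravel()
        print('flap slope',np.arctan2(abs(l[1]),abs(l[0])),'offset',abs(l[0]*l[3]-l[1]*l[2]))
    else:
        k=(abs(Y)<.07)&(X<-.005)&(X>-.155)&(Z>-.005)&(Z<.02)&(c['img'].min(-1)>110)
        l=cv2.fitLine(np.c_[X[k],Z[k]].astype(np.float32),cv2.DIST_HUBER,0,.001,.001).ravel()
        print('shut flap slope',-l[1]/l[0],'z',np.median(Z[k]))
"
```

```text
scene0 arm 252 med 0.7859943315037896 mean 0.7861915577045263 slope 0.7843247 Y -0.09966879597903949 centroid 0.7864965103865833 0.0790940750588893
scene0 knob 127 med 0.7829332974397856 mean 0.7832392059675864 slope 0.3791916 Y -0.103474254938261 centroid 0.7831047767110665 0.1647781309485677
shut flap slope 0.00088864117 z 0.0031867254264328904
scene10 arm 248 med 0.7873792569558411 mean 0.7863365216216246 slope 0.78312755 Y -0.09964692826799229 centroid 0.785561882362238 0.07708740892111182
scene10 knob 130 med 0.7814353372154574 mean 0.7821060567225533 slope 0.5602486 Y -0.10327546637948055 centroid 0.7820290740887509 0.16443183499479783
flap slope 0.77962506 offset 0.0027456656
```

By the same measurement the pointer reads 0.783–0.786 rad, unchanged since the start, and the flap 0.778–0.780. A last raise of 0.005 rad (about 1 mm) should line them up.

Request:
step_arm --targets '[{"dx": 0,"dy": 0.0002,"dz": -0.0005,"rx": 0.1,"ry": 0,"rz": 0},{"dx": 0,"dy": 0.0004,"dz": -0.0009,"rx": 0.3,"ry": 0,"rz": 0},{"dx": 0,"dy": 0.0004,"dz": -0.0009,"rx": 0.3,"ry": 0,"rz": 0},{"dx": 0,"dy": 0.0004,"dz": -0.0009,"rx": 0.3,"ry": 0,"rz": 0},{"dx": 0,"dy": 0.0004,"dz": -0.0009,"rx": 0.3,"ry": 0,"rz": 0}]'

```text
time: 19.02
position: [0.5458, -0.294, 0.2299]
tool_rot: [0.827, 0.535, -0.092, -0.142]
ft_force: [-1.5, -0.5, -0.8]
grip_width: 0.011
```

```bash
python3 -c "
from hh import *
o=telemetry.get_obs();print(o['ft_force'],o['grip_width'],abs(o['joint_velocities']).max());p=o['position']-hinge;print('tcp angle',np.arctan2(p[2],-p@xb))
A=[]
for i in range(4):
    c=cam('scene','s11_%d.png'%i);P=cloud(c)-hinge; X=P@xb;Y=P@yb;Z=P[...,2];r=np.hypot(X,Z);a=np.arctan2(Z,-X)
    g=c['img'].min(-1);k=(abs(Y)<.07)&(r>.02)&(r<.158)&(a>.6)&(a<1)&(g>110)
    l=cv2.fitLine(np.c_[X[k],Z[k]].astype(np.float32),cv2.DIST_HUBER,0,.001,.001).ravel()
    m=(c['img'].max(-1)<85)&(Y<-.09)&(Y>-.112)&(a>.55)&(a<1.);q=m&(r>.025)&(r<.145)&(abs(r-.115)>.012);kn=m&(r>.15)&(r<.178)
    l2=cv2.fitLine(np.c_[X[q],Z[q]].astype(np.float32),cv2.DIST_HUBER,0,.001,.001).ravel()
    k2=k&(r>.09)
    A.append([np.arctan2(abs(l[1]),abs(l[0])),np.median(a[k2]-np.arcsin(.003/r[k2])),np.arctan2(abs(l2[1]),abs(l2[0])),np.median(a[q]),np.median(a[kn])])
print(np.array(A))
"
```

```text
[-1.4537 -0.4976 -0.8406] 0.010964371147843103 0.0033819239059690634
tcp angle 0.7787887329833412
[[0.7832 0.7834 0.78   0.7869 0.7831]
 [0.7851 0.7833 0.7803 0.7835 0.782 ]
 [0.7846 0.7831 0.7839 0.7884 0.7819]
 [0.7849 0.7834 0.7808 0.7866 0.7816]]
```

View pics/s11_0.png

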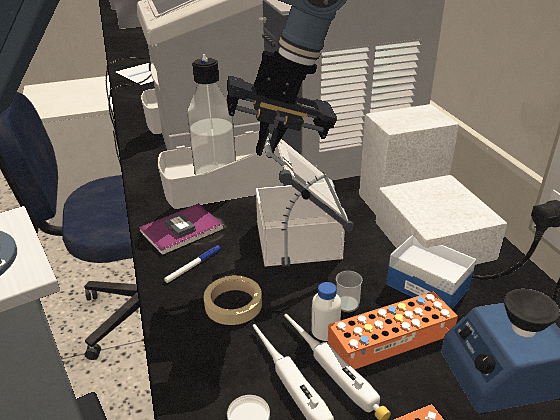

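The flap reads 0.783–0.785 rad and the pointer 0.780–0.788, so they are in line. The case lies on the notebook at (180,225), and the tape, pen, bottle and beaker have not moved. Handing in.

```bash
python3 -c "
from rig import robot
print(robot.hand_in())"
```

```text
the job is handed in; nothing more can be done
None
```

I took the chip case off the shut flap and laid it flat on the notebook. I then gripped the flap's bar handle, lifted the flap into line with the pointer, and handed in with the gripper still holding it at 25 N. The job took about 19 s.

**Last checks**
- **Flap against pointer:** over four readings the flap measured 0.783–0.785 rad. The pointer measured 0.780–0.788 rad depending on how it was read, the same as at the start.
- **Hold:** the wrist force was under 2 N, the gripper opening was 11 mm on the bar, and the arm was at rest.
- **Case and other things:** the last picture shows the case lying flat on the notebook. The tape, pen, beaker and bottle are where they were.

**What disagreed**
- **Force on the flap:** the force read about 23 N for a moment when the fingertips came down beside the case. They probably touched the shut flap, and it did no visible harm.
- **Notebook height:** the case touched the notebook 2–3 mm lower than its stated 14 mm. The depth camera had also shown about 12 mm.
- **Case position:** the case first came down close to the spiral edge, so I moved it 7 mm inward before letting go.
- **Bar width:** the grip measured the bar at 11 mm rather than the stated 12 mm.

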